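# Hook the trapped arrow marker out of the slotted rack

### The job

The yellow arrow marker has slid deep into one of the two slots of the low rack. Take the blue-handled hooked pick, lower its hook through the slit in the rack's clear top into the hole in the marker's tail, and with the hook in that hole drag the marker out of the rack's open end until all of it is clear, lying flat on the shelf just in front of the rack; then put the pick back standing on its black mat, all of it within the mat's edges. Do not touch the marker with the gripper fingers, and leave the copper plate in the other slot, the kidney dish, the brass grid and the grey holder where they are.

Things in the scene. Friction and masses are not known exactly. Their poses are not given: they have to be found in the camera images.
- rack: Low oak rack fixed to the shelf, 170 (its x) by 126 (y) by 22 mm high; origin at the centre of its underside. Two channels along x, centred at y = +29 and -29 mm, each 44 mm wide, 15 mm high, floorless (things slide on the shelf), open at -x, closed by a wall from x = +73 mm. A clear acrylic top (z = 15 to 22 mm) covers them save an 18 mm wide slit above the middle line of each, its full length.
- rack_mouth (a point): middle of the rack's open end (x = -85 mm of the rack) at shelf height; the shelf before it is free
- marker: Yellow acrylic arrow marker, loose, about 40 g, 85 mm long (its x), 38 mm wide, 10 mm thick, flat in either channel, too wide for the slit. Origin at the centre of its underside; x from tail to arrow head, along the rack's x, z up. The tail, with a 20 mm through hole, lies 32 to 68 mm inside the mouth; the head points deeper.
- marker_hole (a point): centre of the 20 mm hole in the marker's tail, at x = -26 mm, z = 5 mm (mid thickness) of the marker
- marker_tip (a point): point of the arrow head, x = +42.5 mm, z = 5 mm of the marker: the last part to leave the rack
- pick: Hooked pick, about 120 g, standing on its mat. Blue black-ribbed handle 80 (x) by 22 (y) by 40 mm high, origin at the centre of its underside, x towards the hook, z up. A 7 mm steel shank runs from the handle's front along x at z = 32 mm (middle line) to x = 150 mm and bends straight down, ending at z = 1 mm. Grip the handle's middle across its 22 mm width.
- pick_tip (a point): lowest end of the pick's hook, x = 150 mm, z = 1 mm of the pick
- pick_butt (a point): rear end of the pick's handle at its underside, x = -40 mm, z = 0 of the pick
- mat: Black rubber mat fixed on the shelf, 230 mm (its x) by 80 mm (y), 2 mm thick; origin at the centre of its underside. The pick (194 mm long) starts on it, along its x, and goes back on it, either way round.
- filter: Copper filter plate, loose, 85 by 36 by 5 mm with a 20 mm hole like the marker's, in the rack's other channel; origin at the centre of its underside. To be left alone.
- dish: Stainless kidney dish, loose, 190 by 95 mm, 38 mm high, on the shelf beyond the work; origin at its middle, underside. Bystander.
- grid: Brass resolution grid, loose plate 75 by 75 by 6 mm, beyond the rack; origin at its centre, underside. Bystander.
- holder: Grey magnetic marker holder, loose block 85 by 40 by 22 mm, to the right of the rack; origin at its centre, underside. Bystander.

How it is judged:
By the outcome, as a careful person would: the job done as asked, in the order asked, and still so for the second after the job is handed in, with the robot touching nothing.
It also fails if it takes over 50 s, if anything falls off the work surface, if the arm or the gripper's body presses on something with over 40 N, if the wrist force passes 120 N, or if a joint passes its speed limit or range.

### The arm

A 7-joint arm with a two-finger parallel gripper is mounted at the origin on the work surface. World frame = base frame: x ahead of the robot, y to its left, z up, the work surface at z = 0. Lengths are in m, angles in rad, forces in N, time in s.
With the tool pointing down it reaches from about 0.425 to 0.825 m from the base axis. Payload 3.6 kg.
Tool frame: the origin (TCP) lies where the fingers leave the gripper's body, on its centre line; the fingertips stand 73 mm ahead of it and the grasp point (between the pads) lies 54 mm ahead of it; x points along the fingers, y is the direction in which the jaws open and shut, and the axes are right-handed (so a half turn about x gives the same grasp; the last joint's range is limited). The gripper opens to 85 mm and grips with 20 to 120 N. Pads are 22 mm wide; open, the fingers measure 114 mm over their backs; the gripper's body (76 mm by 85 mm) begins 54 mm behind the grasp point. The pads swing forward as they close: fully open they stand 13 mm farther back than shut.
Start: joints at [1.171, 0.615, -0.013, 1.423, 0.008, 1.103, -0.04], TCP at [0.237, -0.605, 0.304] pointing down, gripper open.
Joint ranges: [-3.12, 3.12], [-0.3, 2.06], [-1.34, 1.32], [0.26, 2.42], [-1.36, 4.5], [0.01, 1.98], [-2.84, 2.84]. Speed limits (rad/s): [2.79, 2.79, 3.14, 3.14, 3.14, 3.14, 3.14].

### API

Orientations are given as a unit quaternion [x, y, z, w].
In Python, from station import arm, snapshot, camera_info, ticket gives the robot as it stands. Calls block until the motion is done:
- arm.movep(position, orientation): joint-space move of the TCP to a pose.
- arm.line_to(position, velocity=0.15, ori=None): straight line of the TCP; ori=None keeps the orientation; velocity is the mean speed in m/s.
- arm.move_j(angles): joint-space move.
- arm.move_gripper(opening, effort=None): opening from 0.0 (shut) to 1.0 (fully open); effort is the grip in N (None keeps the last); returns when the fingers have stopped.
- arm.pause(seconds).
- arm.ik(position, orientation): joint angles nearest the present ones, or None.
- snapshot(name): name is "side" or "top"; returns the picture (384x512x3 uint8, blue, green, red); there is no depth.
- camera_info(name): a dict with "fx", "fy", "cx", "cy" (pixels), "R" (3x3) and "t" (3): a world point X has camera coordinates R X + t. Camera axes: x right, y down, z forward; pixel columns grow to the right and rows downward; lengths in m; the calibration is good to about 2 mm. A picture is of the moment at which its call begins. camera_info takes no time and is no camera call.
A pose or a line that the arm cannot do raises arm.MotionError and nothing moves.
- ticket.finish_job(): hands the job in, once; it reports no verdict.
Readings, each from a call of its own:
- arm.read_time(): time.
- arm.read_joint_positions(): joint angles.
- arm.read_dq(): joint speeds.
- arm.read_effort(): joint torques, N m.
- arm.read_tool_pos(): TCP position.
- arm.read_eef_rot(): TCP orientation.
- arm.read_ft_force(): force on the tool from outside, world axes, zero at the start.
- arm.read_wrist_torque(): the same for the moment, N m.
- arm.read_opening(): opening from 0.0 (shut) to 1.0 (fully open).
Only numpy, scipy, OpenCV 4.12 (cv2) and the standard library are available. Lean on these libraries where they do the work, as an engineer would, in place of code of your own. Each camera call takes 0.05 s, during which the arm holds its last target. There are 200 camera calls.

## Working session

There is one attempt and no reset: what is moved stays moved. The work goes in short steps, each a Python script; the robot and the scene stay as the last script left them, time stands still between calls to the robot, and variables do not carry over. Pictures are saved under pics/ and viewed, about 8 in all and at most 12, crops included, and the job is handed in when it is done.

```bash
mkdir -p pics; ls
python3 - <<'E'
from station import arm,snapshot,camera_info
import cv2,numpy as np
for n in ("top","side"):
    cv2.imwrite(f"pics/{n}0.png",snapshot(n)); c=camera_info(n)
    print(n,c['fx'],c['fy'],c['cx'],c['cy'],np.round(c['R'],3).tolist(),c['t'],-np.array(c['R']).T@c['t'])
print(arm.read_time(),arm.read_eef_rot())
E
```

```text
pics
top 468.64378077330383 468.64378077330383 263.76856061345393 193.41032069021364 [[0.021, -0.999, 0.029], [-0.983, -0.026, -0.184], [0.185, -0.024, -0.982]] [-0.03687018  0.56688206  1.31836394] [0.31400687 0.00996131 1.40074931]
side 426.0524344615479 426.0524344615479 254.13637422070062 192.84107561712403 [[0.998, -0.061, -0.001], [-0.038, -0.599, -0.8], [0.048, 0.799, -0.6]] [-0.55668548  0.0306771   1.0964277 ] [ 0.50376388 -0.89126814  0.6818039 ]
0.1 [-0.69463421 -0.13223772  0.69494134 -0.13058727]
```

View pics/top0.png

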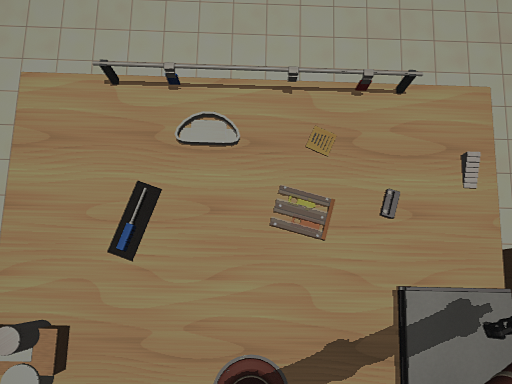

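View pics/side0.png

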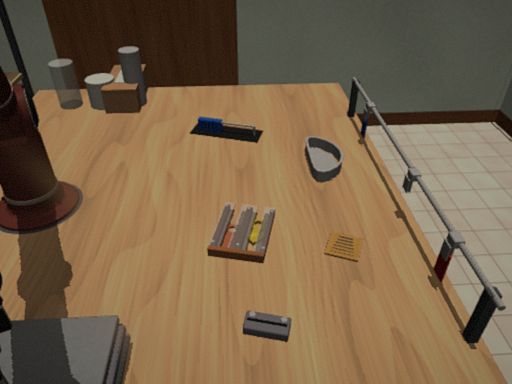

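Top view: pick on its mat around (135,221), with the hook up at (146,188). The rack is at (303,212) with its closed wall on the right and the mouth on the left; the marker is in the upper slot and the copper plate in the lower one. I'll zoom in and measure.

```bash
cat > h.py <<'E'
from station import arm,snapshot,camera_info,ticket
import cv2,numpy as np
def proj(n,X):
    c=camera_info(n);p=np.array(c['R'])@np.array(X,float)+c['t']
    return np.array([c['fx']*p[0]/p[2]+c['cx'],c['fy']*p[1]/p[2]+c['cy']])
def ray(n,uv,z):
    c=camera_info(n);R=np.array(c['R']);o=-R.T@c['t']
    d=R.T@np.array([(uv[0]-c['cx'])/c['fx'],(uv[1]-c['cy'])/c['fy'],1])
    return o+d*(z-o[2])/d[2]
def crop(n,x0,y0,x1,y1,s,img=None):
    im=snapshot(n) if img is None else img
    return cv2.resize(im[y0:y1,x0:x1],None,fx=s,fy=s,interpolation=cv2.INTER_CUBIC)
def hsv(im): return cv2.cvtColor(im,cv2.COLOR_BGR2HSV)
def blob(m):
    n,l,s,c=cv2.connectedComponentsWithStats(m.astype(np.uint8));i=1+np.argmax(s[1:,4]);return l==i,c[i],s[i]
E
python3 - <<'E'
from h import *
t=cv2.imread('pics/top0.png');s=cv2.imread('pics/side0.png')
a=crop('top',262,178,342,246,5,t);b=crop('top',100,175,170,265,4,t)
c=crop('side',200,195,285,265,4,s);d=crop('side',185,110,270,145,4,s)
o=np.zeros((600,800,3),np.uint8)
def put(i,x,y):o[y:y+i.shape[0],x:x+i.shape[1]]=i[:600-y,:800-x]
put(a,0,0);put(b,440,0);put(c,0,345);put(d,400,400);cv2.imwrite('pics/z0.png',o)
for n,im,zb in(('top',t,.04),('side',s,.04)):
    H=hsv(im)
    for nm,lo,hi,z in(('blue',(100,120,40),(125,255,255),.042),('yel',(22,150,90),(35,255,255),.01)):
        m=cv2.inRange(H,lo,hi); 
        w=np.zeros_like(m); 
        x0,y0,x1,y1={'topblue':(100,175,170,265),'topyel':(270,180,340,245),'sideblue':(185,110,270,145),'sideyel':(205,195,280,265)}[n+nm]
        w[y0:y1,x0:x1]=1; B,ct,st=blob(m*w>0)
        cs=cv2.minAreaRect(np.argwhere(B)[:,::-1].astype(np.float32))
        print(n,nm,ct,st,cs,ray(n,ct,z))
m=(t.max(2)<60);w=np.zeros_like(m);w[175:265,100:170]=1
m=cv2.morphologyEx((m|(cv2.inRange(hsv(t),(95,100,30),(130,255,255))>0)).astype(np.uint8)*w,cv2.MORPH_CLOSE,np.ones((9,9)))
B,ct,st=blob(m);r=cv2.minAreaRect(np.argwhere(B)[:,::-1].astype(np.float32))
print('mat',ct,r);p=[ray('top',q,.002) for q in cv2.boxPoints(r)];print(np.round(p,4),np.mean(p,0))
print([np.linalg.norm(p[i]-p[i-1]) for i in range(4)])
E
```

```text
top blue [124.4009009  236.15315315] [116 223  18  27 222] ((124.43490600585938, 236.0562286376953), (7.923077583312988, 28.076927185058594), 22.61986541748047) [0.43402993 0.37464221 0.042     ]
top yel [291. 196.] [291 196   1   1   1] ((291.0, 196.0), (0.0, 0.0), 0.0) [ 0.56994397 -0.10697677  0.01      ]
side blue [209.85096154 123.78365385] [198 117  24  15 208] ((209.48464965820312, 124.12308502197266), (24.0627384185791, 12.03136920928955), 7.125016689300537) [0.43667641 0.3360929  0.042     ]
side yel [254.17054264 231.92248062] [249 219  13  24 129] ((254.6115264892578, 230.25770568847656), (7.279580593109131, 23.505151748657227), 15.255118370056152) [ 0.5486638  -0.14934617  0.01      ]
mat [134.40836653 220.5064741 ] ((134.3298797607422, 220.34170532226562), (26.108558654785156, 78.59764099121094), 22.380136489868164)
[[0.3907 0.4318 0.002 ]
 [0.6114 0.3599 0.002 ]
 [0.5827 0.2853 0.002 ]
 [0.3633 0.3593 0.002 ]] [0.48703899 0.35906552 0.002     ]
[np.float64(0.07752708504466523), np.float64(0.23216662845143235), np.float64(0.07994373125165155), np.float64(0.23149867579550187)]
```

View pics/z0.png

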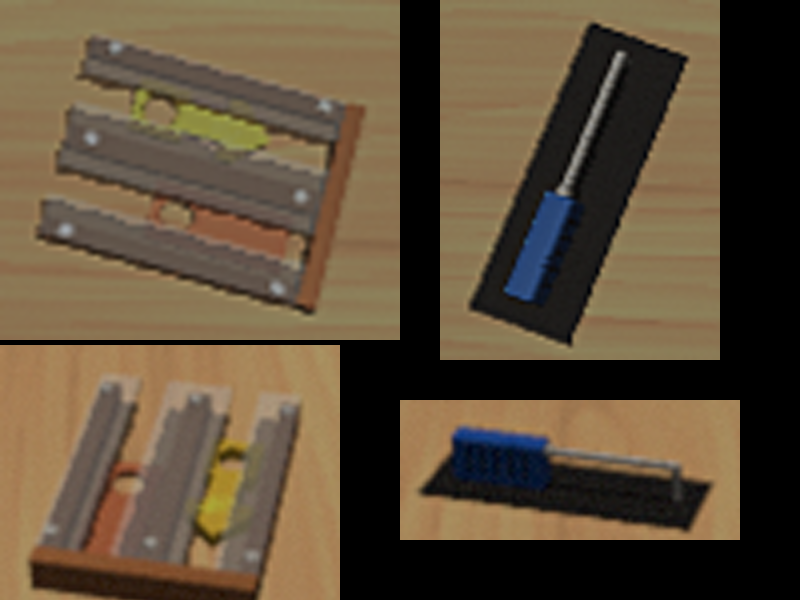

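The crop confirms the layout: the marker's hole is at top px ≈(294,200) and side px ≈(258.5,222.5), and the mat size checks out at 232×79 mm. Next, the rack corners, pick axis and hole.

Run:
```python
from h import *
f=lambda x,y:(262+x/5-.4,178+y/5-.4)
# rack corners (z=.022): mouth-upper, wall-upper, wall-lower, mouth-lower
P=[ray('top',f(*q),.022) for q in((90,38),(365,105),(315,312),(40,210))]
P=np.array(P);print(np.round(P,4),[round(np.linalg.norm(P[i]-P[i-1]),4) for i in range(4)])
ax=(P[1]-P[0]+P[2]-P[3])[:2];print('ang x',np.degrees(np.arctan2(ax[1],ax[0])))
w=(P[1]-P[2])[:2];print('ang wall(+90)',np.degrees(np.arctan2(w[1],w[0])))
print('mouth',(P[0]+P[3])/2,'centre',P.mean(0))
g=lambda x,y:(200+x/4-.4,195+(y-345)/4-.4)
ht=ray('top',f(160,110),.010);hs=ray('side',g(234,455),.010);print('hole',ht,hs)
print('side wall corners',[np.round(ray('side',g(*q),.022),4) for q in((30,548),(262,578))])
k=lambda x,y:(100+(x-440)/4-.4,175+y/4-.4)
e=ray('top',k(623,52),.0355);b=ray('top',k(566,190),.034);c=ray('top',(124.43,236.06),.042)
print('pick end',e,'shankbase',b,'handle',c,[np.linalg.norm((e-q)[:2]) for q in(b,c)])
for q in(b,c):print(np.degrees(np.arctan2(*(e-q)[1::-1])))
l=lambda x,y:(185+(x-400)/4-.4,110+(y-400)/4-.4)
print('side shank end',ray('side',l(678,467),.034),'hooktip',ray('side',l(678,499),.003))
print('handle top side',ray('side',l(500,436),.042))
```

```text
[[ 0.5998 -0.0713  0.022 ]
 [ 0.5632 -0.2372  0.022 ]
 [ 0.4384 -0.2066  0.022 ]
 [ 0.495  -0.0431  0.022 ]] [np.float64(0.1086), np.float64(0.1699), np.float64(0.1285), np.float64(0.173)]
ang x -105.79576684384756
ang wall(+90) -13.727231248378901
mouth [ 0.5474002  -0.05721446  0.022     ] centre [ 0.52410624 -0.13955677  0.022     ]
hole [ 0.55910434 -0.11495327  0.01      ] [ 0.56025802 -0.11488016  0.01      ]
side wall corners [array([ 0.441 , -0.2002,  0.022 ]), array([ 0.5674, -0.2315,  0.022 ])]
pick end [0.57913536 0.3259002  0.0355    ] shankbase [0.47605556 0.36053653 0.034     ] handle [0.43429958 0.37457941 0.042     ] [np.float64(0.10874336963799487), np.float64(0.15279747806950586)]
-18.5731063455029
-18.577462053430096
side shank end [0.57757614 0.32497808 0.034     ] hooktip [0.57776211 0.32854814 0.003     ]
handle top side [0.43507551 0.37221312 0.042     ]
```

Two estimates of the slit line disagree by about 3 mm. I'll resample both views onto the z=22 mm plane in the estimated rack frame to read the edges off directly.

Run:
```python
from h import *
a=np.radians(-103.);u=np.array([np.cos(a),np.sin(a)]);v=np.array([-u[1],u[0]]);C=np.array([.521,-.137])
k=2.3 # px/mm
S,T=np.meshgrid(np.arange(-105,105,1/k),np.arange(80,-80,-1/k))
o=[]
for n in('top','side'):
    im=cv2.imread(f'pics/{n}0.png');c=camera_info(n)
    W=np.stack([C[0]+S/1e3*u[0]+T/1e3*v[0],C[1]+S/1e3*u[1]+T/1e3*v[1],0*S+.022],-1)@np.array(c['R']).T+c['t']
    w=cv2.remap(im,(c['fx']*W[...,0]/W[...,2]+c['cx']).astype(np.float32),(c['fy']*W[...,1]/W[...,2]+c['cy']).astype(np.float32),cv2.INTER_CUBIC)
    w=cv2.convertScaleAbs(w,alpha=1.5)
    for t in(63,38,20,-20,-38,-63): w[int((80-t)*k),::6]=(255,255,0)
    for s in(-85,73,85): w[::6,int((s+105)*k)]=(255,255,0)
    o.append(w[:, :395] if 0 else w)
cv2.imwrite('pics/r0.png',cv2.resize(np.vstack(o),None,fx=.81,fy=.81)if 0 else np.hstack([cv2.resize(x,(400,305)) for x in o]) if 0 else np.vstack(o)[:, :][:736]);print(o[0].shape)
cv2.imwrite('pics/r0.png',np.vstack([o[0][30:330],o[1][30:330]]))
```

```text
(368, 483, 3)
```

View pics/r0.png

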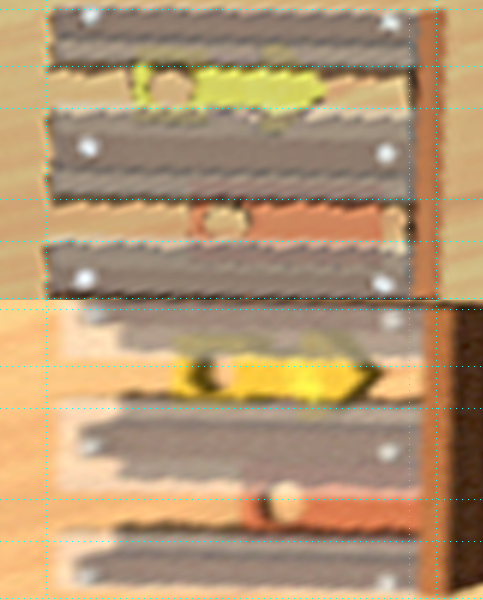

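Slit middle is at t≈+31 mm and the hole at s≈−30, t≈+32 mm in this rack frame. The views agree to about ±2 mm, and I'll correct that by looking at the hook hovering. The hole comes out about 51 mm inside the mouth, within the expected range. Grasping now.

```bash
cat >> h.py <<'E'
from scipy.spatial.transform import Rotation as Ro
def ori(yaw,s=1):   # tool down, jaws across a pick heading `yaw` (deg)
    a=np.radians(yaw);x=np.array([0,0,-1.]);y=s*np.array([-np.sin(a),np.cos(a),0])
    return Ro.from_matrix(np.stack([x,y,np.cross(x,y)],1)).as_quat()
RA=-103.;_a=np.radians(RA);U=np.array([np.cos(_a),np.sin(_a)]);V=np.array([-U[1],U[0]]);C=np.array([.521,-.137])
def rk(s,t): return C+s*U+t*V
def st(): print('t',round(arm.read_time(),2),'tcp',np.round(arm.read_tool_pos(),4),'F',np.round(arm.read_ft_force(),1),'M',np.round(arm.read_wrist_torque(),2),'open',round(arm.read_opening(),3))
E
python3 - <<'E'
from h import *
H=np.array([.434,.374]);hk=rk(-.030,.0315);G=hk-.15*U;E=G-.155*U
for s in(1,-1):
    for p,yw in((H,-18.5),(G,RA),(E,RA)):
        for z in(.079,.2):
            q=arm.ik([*p,z],ori(yw,s));print(s,p.round(3),z,None if q is None else np.round(q,2))
E
```

```text
1 [0.434 0.374] 0.079 [-0.5   0.83 -0.4   1.84  0.55  0.58 -0.  ]
1 [0.434 0.374] 0.2 [-0.26  0.75 -0.81  1.76  0.66  0.93 -0.11]
1 [0.592 0.031] 0.079 [ 0.05  0.83 -0.22  1.78  0.3   0.57 -0.59]
1 [0.592 0.031] 0.2 [ 0.12  0.66 -0.33  1.71  0.28  0.82 -0.57]
1 [0.627 0.182] 0.079 [-0.19  0.89 -0.22  1.6   0.27  0.69 -0.77]
1 [0.627 0.182] 0.2 [-0.1   0.75 -0.39  1.52  0.33  0.93 -0.81]
-1 [0.434 0.374] 0.079 [-0.75  0.8   0.01  1.84 -0.01  0.5  -2.63]
-1 [0.434 0.374] 0.2 [-0.59  0.63 -0.25  1.77  0.21  0.77 -2.84]
-1 [0.592 0.031] 0.079 [ 0.51  1.14 -1.15  1.76  1.19  1.11  1.85]
-1 [0.592 0.031] 0.2 [ 0.52  0.92 -1.15  1.69  0.92  1.16  2.02]
-1 [0.627 0.182] 0.079 [ 0.24  1.19 -1.15  1.58  1.16  1.18  1.74]
-1 [0.627 0.182] 0.2 [ 0.24  1.   -1.15  1.51  0.94  1.26  1.87]
```

s=+1 is comfortable everywhere.

Run:
```python
from h import *
H=np.array([.434,.374]);o=ori(-18.5)
arm.move_gripper(.75)
arm.movep([*H,.18],o);arm.line_to([*H,.079],.12)
st();arm.move_gripper(0,60);st()
arm.line_to([*H,.16],.12);st()
t=snapshot('top');s=snapshot('side');cv2.imwrite('pics/t1.png',t);cv2.imwrite('pics/s1.png',s)
cv2.imwrite('pics/c1.png',np.vstack([crop('top',70,150,200,270,2.5,t),crop('side',150,50,280,150,2.5,s)]))
```

```text
t 4.95 tcp [0.4342 0.3745 0.0797] F [-0.4 -0.2  0.2] M [-0.03 -0.01  0.06] open 0.752
t 5.4 tcp [0.4343 0.3744 0.0797] F [-0.5 -0.8  3.8] M [-0.07  0.03  0.02] open 0.25
t 6.22 tcp [0.4338 0.3733 0.1592] F [ 0.   0.4 -2. ] M [-0.05 -0.01  0.07] open 0.245
```

View pics/c1.png

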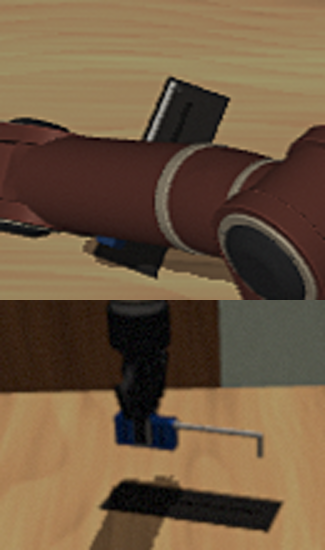

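The pick is held level. Now to the hover above the slot.

Run:
```python
from h import *
o=ori(RA);G=rk(-.030,.0315)-.15*U
arm.movep([*G,.20],o);arm.line_to([*G,.112],.12);arm.pause(.3);st()
t=snapshot('top');s=snapshot('side');cv2.imwrite('pics/t2.png',t);cv2.imwrite('pics/s2.png',s)
print('pred tip at .0353',[proj(n,[*rk(-.03,.0315),.0353]).round(1) for n in('top','side')])
a=crop('top',255,175,345,250,4.4,t);b=crop('side',195,180,285,265,4.4,s)
o_=np.zeros((400,800,3),np.uint8);o_[:a.shape[0],:a.shape[1]]=a;o_[:b.shape[0],400:400+b.shape[1]]=b
cv2.imwrite('pics/c2.png',o_)
```

```text
t 8.93 tcp [0.5924 0.0312 0.1126] F [ 0.4 -0.1 -0.7] M [0.03 0.01 0.06] open 0.251
pred tip at .0353 [array([294.3, 198.4]), array([257.4, 214. ])]
```

View pics/c2.png

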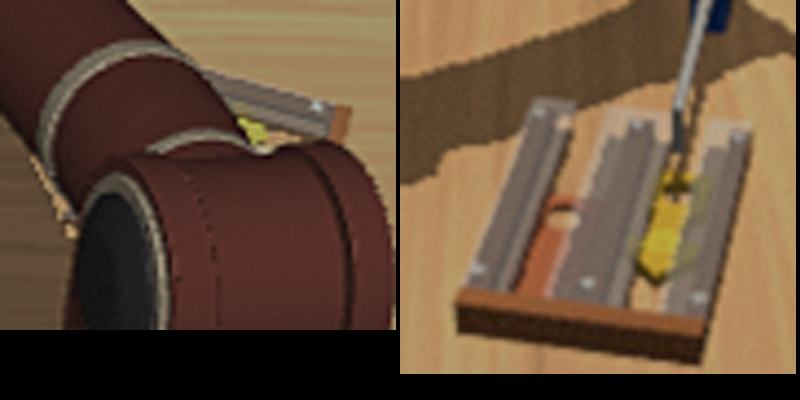

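Side view: the hook tip is at px (258.2,213.7). Cast at its height that gives (0.560,−0.115), the same spot as the hole in that view and on the slit midline. Top view is blocked by the arm. I'll lower with force checks.

Run:
```python
from h import *
G=rk(-.030,.0315)-.15*U
for z in(.100,.094,.090,.086,.0815):
    arm.line_to([*G,z],.06);st()
    if np.abs(arm.read_ft_force()).max()>6: print('contact');break
s=snapshot('side');cv2.imwrite('pics/s3.png',s)
cv2.imwrite('pics/c3.png',crop('side',205,150,300,265,5,s))
```

```text
t 9.38 tcp [0.5917 0.0312 0.0992] F [-0.   0.7 -1. ] M [0.05 0.04 0.03] open 0.249
t 9.62 tcp [0.5919 0.0312 0.0935] F [-0.3  0.2 -1.3] M [ 0.02 -0.01 -0.03] open 0.252
t 9.88 tcp [0.592  0.0312 0.0898] F [ 0.   0.2 -0.9] M [ 0.    0.02 -0.01] open 0.253
t 10.12 tcp [0.592  0.0312 0.0857] F [ 0.3 -0.3 -0.5] M [ 0.04 -0.02  0.03] open 0.243
t 10.38 tcp [0.5919 0.0313 0.0811] F [-0.4  0.5 -1. ] M [ 0.02  0.01 -0.  ] open 0.249
```

View pics/c3.png

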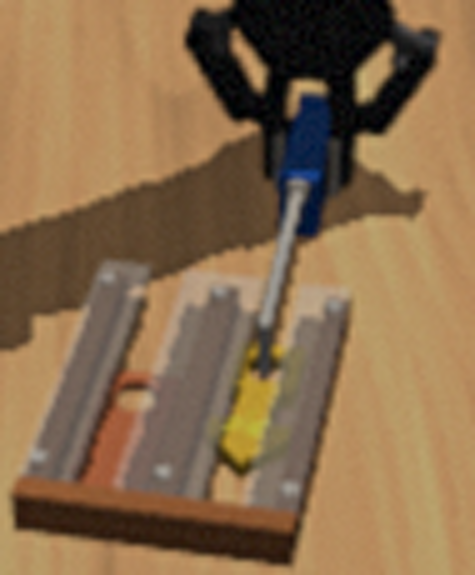

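The hook sits in the hole at crop (263,368) with no contact force. Dragging 25 mm first, then checking.

Run:
```python
from h import *
for s in(-.055,-.10,-.14,-.177):
    arm.line_to([*(rk(s,.0315)-.15*U),.0813],.07);st()
    if np.abs(arm.read_ft_force()).max()>15: print('contact');break
s=snapshot('side');t=snapshot('top');cv2.imwrite('pics/s4.png',s);cv2.imwrite('pics/t4.png',t)
a=crop('side',200,120,300,265,4,s);b=crop('top',200,170,300,250,4,t)
o=np.zeros((600,800,3),np.uint8);o[:a.shape[0],:400]=a[:600];o[:b.shape[0],400:]=b;cv2.imwrite('pics/c4.png',o)
```

```text
t 10.93 tcp [0.5978 0.0566 0.0814] F [ 0.1 -0.1 -1.6] M [-0.01 -0.05  0.01] open 0.25
t 11.72 tcp [0.6079 0.0993 0.0812] F [ 0.4  0.3 -1.6] M [-0.05 -0.    0.08] open 0.249
t 12.45 tcp [0.6169 0.1385 0.0812] F [-0.  -0.7 -0.2] M [-0.04 -0.04  0.01] open 0.249
t 13.12 tcp [0.6252 0.1747 0.0812] F [ 0.9  0.3 -1.3] M [-0.03 -0.04 -0.01] open 0.25
```

View pics/c4.png

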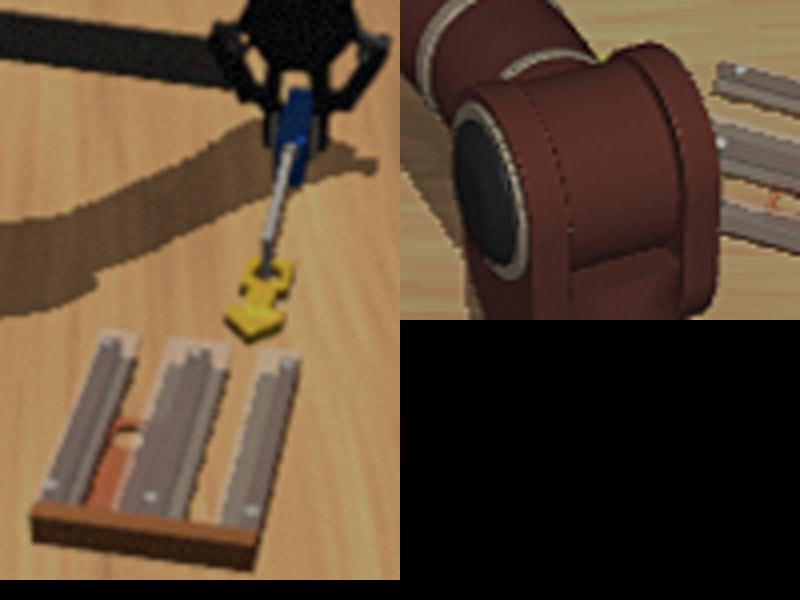

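The marker is out and flat, its tip at crop (250,340) before the mouth line. I'll unload the hook by 5 mm, lift, and check the marker.

Run:
```python
from h import *
g=rk(-.172,.0315)-.15*U
arm.line_to([*g,.0813],.05);st();arm.line_to([*g,.20],.12);st()
arm.movep([.434,.374,.16],ori(-18.5))
s=snapshot('side');t=snapshot('top')
cv2.imwrite('pics/s5.png',s);cv2.imwrite('pics/t5.png',t)
for n,im,w in(('top',t,(230,170,345,245)),('side',s,(200,160,300,265))):
    m=np.zeros(im.shape[:2],np.uint8);x0,y0,x1,y1=w;m[y0:y1,x0:x1]=cv2.inRange(hsv(im),(20,140,90),(36,255,255))[y0:y1,x0:x1]
    B,c,stt=blob(m);pts=np.array([ray(n,p,.01)[:2] for p in np.argwhere(B)[:,::-1]])
    S=(pts-C)@U;T=(pts-C)@V;print(n,stt,'s',S.min(),S.max(),'t',T.min(),T.max())
a=crop('side',170,90,300,265,3,s);b=crop('top',90,170,345,265,1.6,t);c=crop('top',225,170,345,245,3.3,t)
o=np.zeros((540,800,3),np.uint8);o[:a.shape[0],:390]=a;o[:b.shape[0],392:392+b.shape[1]]=b;o[200:200+c.shape[0],392:392+c.shape[1]]=c;cv2.imwrite('pics/c5.png',o)
```

```text
t 13.47 tcp [0.6242 0.1683 0.0812] F [ 0.  -0.4 -2.4] M [-0.03 -0.06  0.  ] open 0.249
t 14.62 tcp [0.6236 0.1694 0.199 ] F [ 0.  -0.3 -1.6] M [ 0.03  0.06 -0.06] open 0.25
top [243 183  11   6  21] s -0.18917416244367408 -0.1591116186966282 t 0.028410226343973406 0.04639294117112702
side [256 184  18  20 199] s -0.19004390292185488 -0.10495236431756198 t 0.012235631893830815 0.04978469490174582
```

View pics/c5.png

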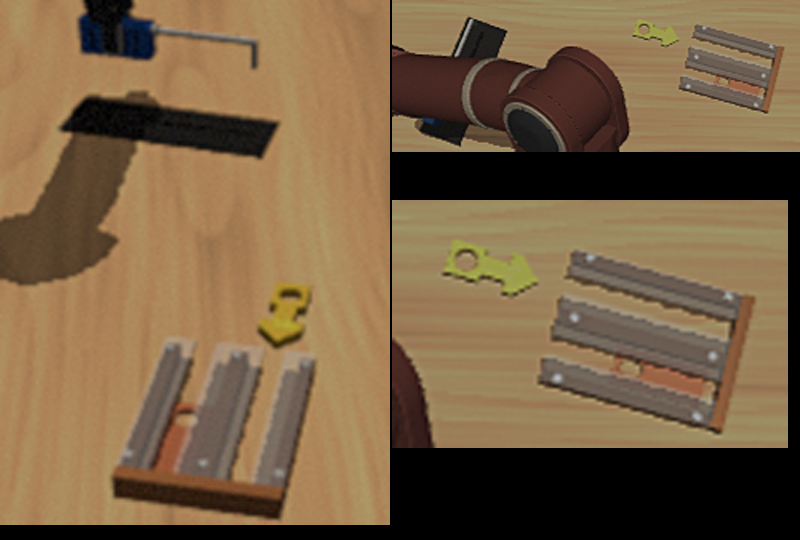

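The marker lies flat and fully clear: its tip is at s≈−105 mm and the mouth at −80. Putting the pick back.

Run:
```python
from h import *
H=[.434,.374]
arm.line_to([*H,.09],.12);arm.line_to([*H,.0805],.03);st()
for z in(.0798,.0792,.0786):
    arm.line_to([*H,z],.02);st()
    if arm.read_ft_force()[2]>2: break
arm.move_gripper(.7);st()
arm.line_to([*H,.20],.12)
arm.movep([.45,.0,.35],ori(-18.5));arm.pause(.3);st()
s=snapshot('side');t=snapshot('top')
a=crop('side',170,100,280,150,3.5,s);b=crop('top',80,165,345,265,2.2,t)
o=np.zeros((420,600,3),np.uint8);o[:a.shape[0],:a.shape[1]]=a;o[190:190+b.shape[0],:b.shape[1]]=b;cv2.imwrite('pics/c6.png',o);cv2.imwrite('pics/t6.png',t);cv2.imwrite('pics/s6.png',s)
```

```text
t 17.01 tcp [0.434  0.3739 0.0804] F [ 0.5  0.9 -0.2] M [0.05 0.03 0.02] open 0.251
t 17.26 tcp [0.434  0.374  0.0799] F [ 0.1  0.9 -0.7] M [-0.07  0.05  0.  ] open 0.249
t 17.51 tcp [0.434  0.3741 0.0797] F [-0.8 -1.   3.6] M [-0.17  0.11 -0.01] open 0.252
t 17.96 tcp [0.434  0.374  0.0791] F [0.  0.5 0.4] M [-0.01  0.01 -0.06] open 0.705
t 20.91 tcp [0.45   0.0006 0.3499] F [-0.1 -0.7  0.6] M [-0.05  0.03 -0.01] open 0.7
```

View pics/c6.png

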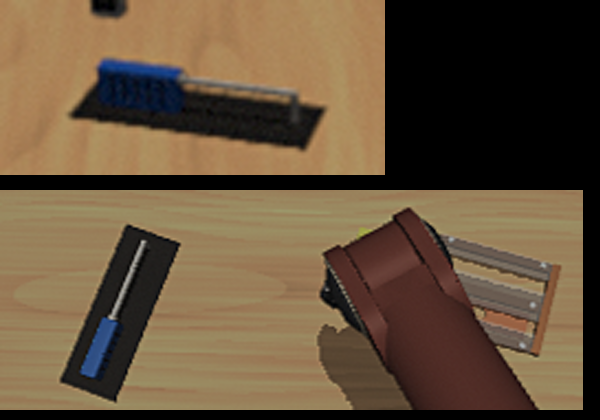

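The pick stands upright, wholly on the mat. One numeric check that the bystanders are unmoved, then hand in.

Run:
```python
from h import *
t0,s0=cv2.imread('pics/top0.png'),cv2.imread('pics/side0.png');t,s=cv2.imread('pics/t5.png'),cv2.imread('pics/s6.png')
d=lambda a,b,w:float(np.mean(cv2.absdiff(a,b)[w[1]:w[3],w[0]:w[2]]))
print('top dish,grid,holder,filter',[round(d(t0,t,w),1) for w in((170,105,245,152),(300,120,342,162),(375,183,405,222),(285,213,335,240))])
print('side',[round(d(s0,s,w),1) for w in((300,130,345,185),(322,228,368,265),(238,305,296,342))])
ticket.finish_job();print(arm.read_time())
```

```text
top dish,grid,holder,filter [13.0, 12.3, 11.6, 11.0]
side [3.7, 3.8, 3.6]
the job is handed in; nothing more can be done
the job is handed in; nothing more can be done
```

The marker is out of the rack and the pick is back on its mat. I handed the job in at about 21 s on the robot's clock; no verdict is reported.

I gripped the pick by its handle and lowered the hook through the slit into the marker's hole. Then I dragged the marker about 147 mm straight out, unloaded the hook, lifted it, and set the pick back where it had stood.

**What the last checks showed:**
- **Marker:** it lies flat in front of the rack with its tip about 22 mm clear of the mouth (side view). I last measured it just before the pick was put down.
- **Pick:** it stands upright, wholly within the mat's edges, in both views.
- **Forces:** wrist readings at each step stayed under 4 N, and the fingers never came near the marker.
- **Bystanders:** the side view of the dish, grid and holder is unchanged apart from noise (mean difference about 4 grey levels). I checked the copper plate only in the top view.

**What disagreed:**
- The two cameras placed the rack 3–4 mm apart, so I aligned the hook by the side view alone; the arm blocked the top view there.
- The top-view check differed by 11–13 grey levels everywhere. I took that as a brightness change rather than movement, but did not test it further.
- The top-view colour mask caught only part of the marker, so its clearance rests on the side view; the top picture showed it clear as well.

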